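Turn the row of pots round on the serving stand

ROBOT

A 7-joint arm with a two-finger parallel gripper is mounted at the origin on the work surface. World frame = base frame: x ahead of the robot, y to its left, z up, the work surface at z = 0. Lengths are in m, angles in rad, forces in N, time in s.
With the tool pointing down it reaches from about 0.425 to 0.975 m from the base axis. Payload 16.7 kg.
Tool frame: the origin (TCP) lies midway between the tips of the shut fingers; the grasp point (between the pads) lies 19 mm behind it; z points along the fingers, y is the line along which they close (so a half turn about z gives the same grasp; the last joint's range is limited). The gripper opens to 85 mm and grips with 20 to 120 N. Pads are 22 mm wide; open, the fingers measure 114 mm over their backs; the gripper's body (76 mm by 85 mm) begins 54 mm behind the grasp point. The pads swing forward as they close: fully open they stand 13 mm farther back than shut.
Start: joints at [1.165, 0.426, 0.074, 1.606, -0.034, 1.111, -0.067], TCP at [0.171, -0.653, 0.231] pointing down, gripper open.
Joint ranges: [-2.85, 2.85], [-0.5, 2.14], [-1.23, 1.37], [0.21, 2.46], [-1.02, 4.16], [0.16, 2.05], [-2.73, 2.73]. Speed limits (rad/s): [1.89, 1.89, 2.39, 2.39, 3.01, 3.01, 3.01].

INTERFACE

Orientations are given as a 3x3 rotation matrix whose columns are the frame's x, y, z axes.
In Python, from rig import arm, cams gives the robot as it stands.
- The arm moves only by the tool apply_moves, never from a script. Its argument "moves" is one flat list of numbers, 7 for each row, row after row: the finger opening in cm, from 0 to 8.54, then the shift along the world's x, y, z in cm, then the turn, a rotation vector about the world's x, y, z in degrees. In form: [claw, tx, ty, tz, rx, ry, rz, claw, tx, ty, tz, rx, ry, rz, ...]. A call has 1 to 10 rows; each row is the pose to reach, as a shift and turn from the pose commanded when the call began; what a row does not reach only later rows make up. A row lasts 1/12 s, in which the tool goes at most 41.7 mm and 7.16 degrees, less where a joint would pass 70% of its speed; a pose out of reach is approached as far as the arm can. A call with a gripper value outside its range is refused whole. The fingers move at their own pace and stop on an object; "grip_force" is the grip in N (left out, the last holds). Time passes only in rows, so rows that repeat a pose let the fingers close. It gives the time, the measured TCP pose, the force, the opening and the grip force at its end, in the units of the state.
- arm.get_state(): the state, without advancing time (a new reading comes with each control period).
- cams.grab_frame(name): name is "scene" or "top" or "wrist"; returns a dict with "frame" (384x512x3 uint8, red, green, blue), "fx", "fy", "cx", "cy" (pixels), "position" and "rotation" of the camera in the world; the wrist camera has in their place "tool_from_camera" (4x4, takes a point from camera to tool coordinates, whose origin is the TCP and whose axes are the flange's). Camera axes: x right, y down, z forward; pixel columns grow to the right and rows downward; lengths in m; the calibration is good to about 2 mm. A picture is of the moment at which its call begins: read the wrist's pose just before it. There is no depth.
- arm.sign_off(): hands the job in; it is judged then, once.
The state is a dict: "t": time; "joint_pos": joint angles; "qvel": joint speeds; "joint_torque": joint torques, N m; "tcp_pos": TCP position; "orientation": TCP orientation; "force": force on the tool from outside, world axes, zero at the start; "ft_torque": the same for the moment, N m; "gripper_width": finger opening in m; "finger_force": force on a finger pad.
Only numpy, scipy, OpenCV 4.12 (cv2) and the standard library are available. Lean on these libraries where they do the work, as an engineer would, in place of code of your own. Each camera call takes 0.05 s, during which the arm holds its last target. There are 200 camera calls.

TASK

The four storage pots have dried on the aluminium board, and the dark wooden stand will be used from the other side of the counter. Move the pots from their coasters into the stand, one in each bay, in the reverse order: seen from the robot, the pot now farthest left on the board goes into the stand's right-hand end bay, the next one beside it, and so on. Set each pot down upright and flat on the floor of its bay rather than letting it drop, and never tip one over.

Things in the scene. Friction and masses are not known exactly. Their poses are not given: they have to be found in the camera images.
- drying_board: Flat aluminium board, fixed, 80 mm (x) by 340 mm (y, along the row), 10 mm thick. The coasters and their pots stand on it in a row at y = -120, -40, 40 and 120 mm of its frame; which pot is where varies. It may be the nearer or the farther rack. Origin: centre of its underside; +y is to the robot's left within 0.1 rad, x away from the robot.
- bay_stand: Dark wooden stand, fixed, 80 mm (x) by 330 mm (y, along the row), empty. Four open bays, each 70 by 70 mm inside, centred at x = 0, y = -120, -40, 40 and 120 mm of its frame; floors 12 mm above the underside, low walls round them 8 mm above the floors. Origin: centre of its underside; +y is to the robot's left within 0.1 rad, x away from the robot.
- round_pot: White ceramic pot, round, 46 mm across up to 52 mm above its foot, then a shoulder, with a cork stopper 28 mm across; 70 mm tall in all, about 0.2 kg. Origin: centre of its underside, z up. Grip across any diameter, below 50 mm.
- square_pot: Pale wooden caddy, square, 44 by 44 mm up to 54 mm, a 46 mm square lid to 60 mm and a small dark knob; 70 mm tall in all, about 0.12 kg. Origin: centre of its underside, z up. Its sides face its own x and y, which lie within 0.35 rad of the board's at the start.
- hex_pot: Amber glass jar, hexagonal, 44 mm across the flats (51 mm across the corners, which point along its y) up to 56 mm, with a round steel lid 38 mm across; 68 mm tall in all, about 0.22 kg. Origin: centre of its underside, z up. Two flats face along its own x, which lies within 0.35 rad of the board's at the start.
- oblong_pot: Steel tin, oblong, 34 mm (its x) by 56 mm (its y) up to 58 mm, with a slightly smaller dark lid; 66 mm tall in all, about 0.16 kg. Origin: centre of its underside, z up. Its axes lie within 0.35 rad of the board's at the start. Neighbouring pots leave about 25 mm in the row, so grip all pots across the row (along x).
- round_coaster: Thin cork coaster fixed on the drying board, 4 mm thick, round, 60 mm across. At the start its pot stands on it; it stays behind and so marks where that pot came from. Origin: centre of its underside, z up.
- square_coaster: Thin cork coaster fixed on the drying board, 4 mm thick, 58 mm square. At the start its pot stands on it; it stays behind and so marks where that pot came from. Origin: centre of its underside, z up.
- hex_coaster: Thin cork coaster fixed on the drying board, 4 mm thick, hexagonal, 58 mm across the flats. At the start its pot stands on it; it stays behind and so marks where that pot came from. Origin: centre of its underside, z up.
- oblong_coaster: Thin cork coaster fixed on the drying board, 4 mm thick, 48 mm (x) by 68 mm (y). At the start its pot stands on it; it stays behind and so marks where that pot came from. Origin: centre of its underside, z up.
Not all that is in view belongs to the job. Leave any blue or pink look-alike of the round_pot alone.

How it is judged:
At the end, for the whole second after the job is handed in: Each pot is in the bay mirroring its start place (board y = +120 mm to stand y = -120 mm, +40 to -40, and so on), its origin within 14 mm of the bay centre in stand x and y, its foot within 4 mm of the bay floor, upright within 0.1 rad, released and at rest (x of round_pot in the frame of bay_stand between -0.014 and 0.014 m and z of round_pot in the frame of bay_stand between 0.008 and 0.016 m and angle between each of round_pot, square_pot, hex_pot, oblong_pot's own z axis and vertical below 0.1 rad and linear speed of each of round_pot, square_pot, hex_pot, oblong_pot below 0.02 m/s and ((y of round_coaster in the frame of drying_board between -0.15 and -0.09 m and y of round_pot in the frame of bay_stand between 0.106 and 0.134 m) or (y of round_coaster in the frame of drying_board between -0.07 and -0.01 m and y of round_pot in the frame of bay_stand between 0.026 and 0.054 m) or (y of round_coaster in the frame of drying_board between 0.01 and 0.07 m and y of round_pot in the frame of bay_stand between -0.054 and -0.026 m) or (y of round_coaster in the frame of drying_board between 0.09 and 0.15 m and y of round_pot in the frame of bay_stand between -0.134 and -0.106 m)) and x of square_pot in the frame of bay_stand between -0.014 and 0.014 m and z of square_pot in the frame of bay_stand between 0.008 and 0.016 m and ((y of square_coaster in the frame of drying_board between -0.15 and -0.09 m and y of square_pot in the frame of bay_stand between 0.106 and 0.134 m) or (y of square_coaster in the frame of drying_board between -0.07 and -0.01 m and y of square_pot in the frame of bay_stand between 0.026 and 0.054 m) or (y of square_coaster in the frame of drying_board between 0.01 and 0.07 m and y of square_pot in the frame of bay_stand between -0.054 and -0.026 m) or (y of square_coaster in the frame of drying_board between 0.09 and 0.15 m and y of square_pot in the frame of bay_stand between -0.134 and -0.106 m)) and x of hex_pot in the frame of bay_stand between -0.014 and 0.014 m and z of hex_pot in the frame of bay_stand between 0.008 and 0.016 m and ((y of hex_coaster in the frame of drying_board between -0.15 and -0.09 m and y of hex_pot in the frame of bay_stand between 0.106 and 0.134 m) or (y of hex_coaster in the frame of drying_board between -0.07 and -0.01 m and y of hex_pot in the frame of bay_stand between 0.026 and 0.054 m) or (y of hex_coaster in the frame of drying_board between 0.01 and 0.07 m and y of hex_pot in the frame of bay_stand between -0.054 and -0.026 m) or (y of hex_coaster in the frame of drying_board between 0.09 and 0.15 m and y of hex_pot in the frame of bay_stand between -0.134 and -0.106 m)) and x of oblong_pot in the frame of bay_stand between -0.014 and 0.014 m and z of oblong_pot in the frame of bay_stand between 0.008 and 0.016 m and ((y of oblong_coaster in the frame of drying_board between -0.15 and -0.09 m and y of oblong_pot in the frame of bay_stand between 0.106 and 0.134 m) or (y of oblong_coaster in the frame of drying_board between -0.07 and -0.01 m and y of oblong_pot in the frame of bay_stand between 0.026 and 0.054 m) or (y of oblong_coaster in the frame of drying_board between 0.01 and 0.07 m and y of oblong_pot in the frame of bay_stand between -0.054 and -0.026 m) or (y of oblong_coaster in the frame of drying_board between 0.09 and 0.15 m and y of oblong_pot in the frame of bay_stand between -0.134 and -0.106 m))); the robot touches nothing.
It fails at once if a pot is tipped over (angle between any of round_pot, square_pot, hex_pot, oblong_pot's own z axis and vertical above 0.6 rad).
It fails at once if a pot is let fall from more than about 2 cm (moves faster than 0.6 m/s while the fingers do not touch it) ((linear speed of round_pot above 0.6 m/s and contact force between round_pot and the fingers below 0.05 N) or (linear speed of square_pot above 0.6 m/s and contact force between square_pot and the fingers below 0.05 N) or (linear speed of hex_pot above 0.6 m/s and contact force between hex_pot and the fingers below 0.05 N) or (linear speed of oblong_pot above 0.6 m/s and contact force between oblong_pot and the fingers below 0.05 N)).
It also fails if it takes over 99 s, if anything falls off the work surface, if the arm or the gripper's body presses on something with over 40 N, if the wrist force passes 120 N, or if a joint passes its speed limit or range.

## Working session

There is one attempt and no reset: what is moved stays moved. The work goes in short steps, Python scripts to look and compute and a tool call to move; the robot and the scene stay as the last step left them, time stands still between calls to the robot, and variables do not carry over. Pictures are saved under pics/ and viewed, at most 14 in all, crops included, and the job is handed in when it is done.

Besides the shell and the picture viewer there is one more tool, called after "Emit:" as name(argument=value, ...) on one line, values as JSON. apply_moves: Moves the arm, as the interface text tells. Its arguments: {"type":"object","properties":{"moves":{"type":"array"},"grip_force":{"type":"number"}},"required":["moves"]}

```bash
mkdir -p pics; cat > h.py <<'E'
import numpy as np, cv2
from rig import arm, cams
def save(n,name):
    f=cams.grab_frame(n); cv2.imwrite('pics/'+name,f['frame'][:,:,::-1]); return f
def px2w(f,u,v,z):
    d=f['rotation']@np.array([(u-f['cx'])/f['fx'],(v-f['cy'])/f['fy'],1]); p=np.array(f['position']); return p+d*(z-p[2])/d[2]
def w2px(f,P):
    c=np.array(f['rotation']).T@(np.array(P)-f['position']); return f['fx']*c[0]/c[2]+f['cx'],f['fy']*c[1]/c[2]+f['cy']
E
python3 - <<'E'
from h import *
import pickle
F={}
for n in('top','scene'):
    f=save(n,n+'0.png');F[n]=f;print(n,f['fx'],f['cx'],f['cy'],f['position'],np.round(f['rotation'],3).tolist())
pickle.dump(F,open('F.pkl','wb'))
im=F['top']['frame'];cv2.imwrite('pics/topb.png',cv2.resize(im[:,:,::-1],(800,600),interpolation=3))
print(arm.get_state())
E
```

```text
top 457.393480681864 260.1625118479216 192.19129678394418 [ 0.44039026 -0.01944675  0.82439346] [[0.022, -0.998, 0.061], [-1.0, -0.023, -0.008], [0.009, -0.061, -0.998]]
scene 430.0745155411829 257.5624852693335 201.53764992097302 [ 0.79403909 -0.39765844  0.68189049] [[0.749, 0.542, -0.381], [0.663, -0.607, 0.438], [0.006, -0.581, -0.814]]
{'t': 0.1, 'joint_pos': array([ 1.16449502,  0.42665187,  0.07384724,  1.60655168, -0.03412319,
        1.11083029, -0.06710588]), 'qvel': array([-0.00036921, -0.00125998,  0.00160092, -0.00375746,  0.00028642,
       -0.00131645, -0.00038927]), 'joint_torque': array([ 1.04835266e-02, -9.51526737e+01,  3.77302229e+00, -4.64399207e+01,
        1.98572211e-02,  6.49472946e-03, -1.24903505e-05]), 'tcp_pos': array([ 0.17132849, -0.65249797,  0.23068836]), 'orientation': array([[ 9.67218223e-01,  2.53946414e-01, -3.56523856e-04],
       [ 2.53946658e-01, -9.67217568e-01,  1.12732574e-03],
       [-5.85558074e-05, -1.18090804e-03, -9.99999301e-01]]), 'force': array([ 0.05293366, -0.8204446 , -0.6182513 ]), 'ft_torque': array([ 0.0249241 , -0.00346425, -0.01836378]), 'finger_force': 0.0, 'gripper_width': 0.08517470661841735}
```

View pics/topb.png

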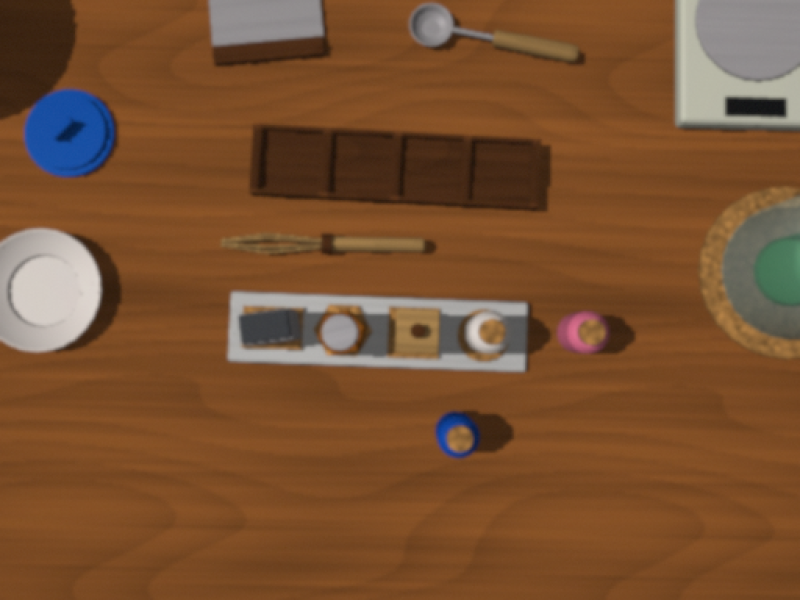

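View pics/scene0.png

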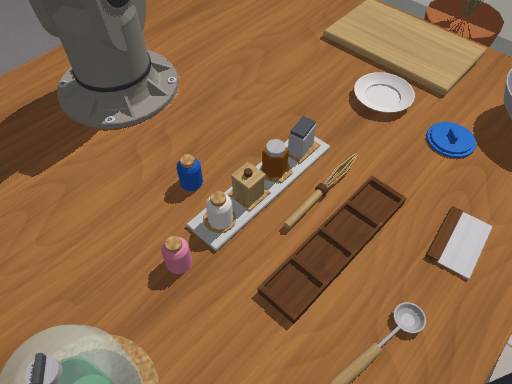

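The top view shows, in the enlarged image: the board with the oblong pot (268,327), hex pot (342,331), square pot (414,332) and white round pot (485,332), and the empty stand around (398,167). The round pot's look-alikes are pink (583,332) and blue (458,435), and I leave both alone. I'll check this in a close crop.

```bash
python3 - <<'E'
from h import *
import pickle
im=pickle.load(open('F.pkl','rb'))['top']['frame'][:,:,::-1]
cv2.imwrite('pics/c1.png',cv2.resize(im[180:245,140:345],None,fx=3.9,fy=3.9,interpolation=cv2.INTER_CUBIC))
c=cv2.resize(im[75:140,150:355],None,fx=3.9,fy=3.9,interpolation=cv2.INTER_CUBIC)
cv2.imwrite('pics/c2.png',cv2.convertScaleAbs(c,alpha=2))
E
```

```text
(no output)
```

View pics/c1.png

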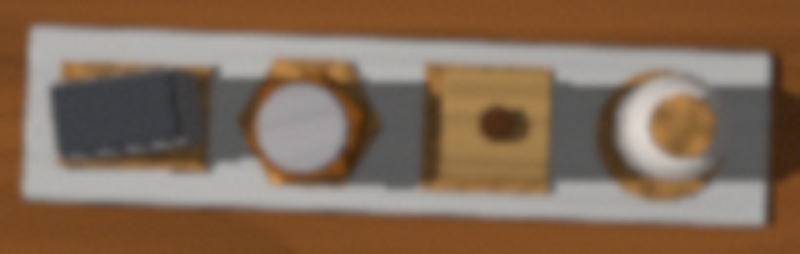

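View pics/c2.png

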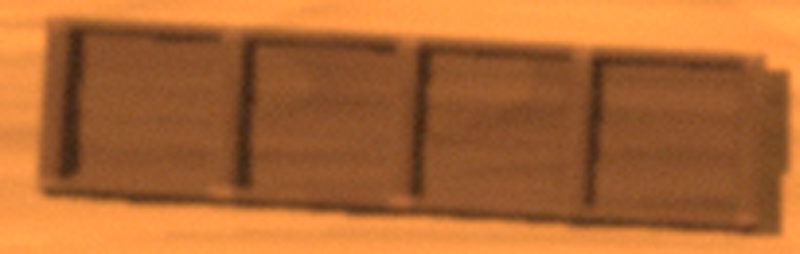

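```bash
cat >> h.py <<'E'
import pickle
F=pickle.load(open('F.pkl','rb'))
f=F['top']
def c1(u,v,z): return px2w(f,140+(u+.5)/3.9-.5,180+(v+.5)/3.9-.5,z)
def c2(u,v,z): return px2w(f,150+(u+.5)/3.9-.5,75+(v+.5)/3.9-.5,z)
E
python3 - <<'E'
from h import *
np.set_printoptions(precision=4,suppress=True)
for nm,P,c in(('board',[c1(*p,.01) for p in((32,26),(771,52),(769,224),(23,199))],[-.12,-.04,.04,.12]),('stand',[c2(*p,.02) for p in((50,20),(764,57),(757,229),(43,192))],[-.12,-.04,.04,.12])):
    P=np.array(P);o=P.mean(0);d=P[0]-P[1]+P[3]-P[2];d/=np.linalg.norm(d)
    print(nm,o,'yaw',np.degrees(np.arctan2(-d[0],d[1])),[np.linalg.norm(P[i]-P[i-1]) for i in range(4)])
    for y in c: print(y,o+d*y)
O=[c1(*p,.08) for p in((52,87),(178,70),(190,150),(57,160))]
S=[c1(*p,.074) for p in((440,67),(551,68),(547,190),(437,188))]
for Q in(O,S):
    Q=np.array(Q);d=Q[0]-Q[1];e=Q[3]-Q[2];print(Q.mean(0),[np.degrees(np.arctan2(-w[0],w[1])) for w in(d,e)],[np.linalg.norm(Q[i]-Q[i-1]) for i in range(4)])
print('hex',c1(302,127,.082),'round',c1(683,125,.084))
E
```

```text
board [0.455  0.0056 0.01  ] yaw -0.6960675235066179 [np.float64(0.07881035645994736), np.float64(0.3381520402394245), np.float64(0.07848546123994621), np.float64(0.3393147241293528)]
-0.12 [ 0.4535 -0.1144  0.01  ]
-0.04 [ 0.4545 -0.0344  0.01  ]
0.04 [0.4555 0.0456 0.01  ]
0.12 [0.4565 0.1256 0.01  ]
stand [ 0.6426 -0.0101  0.02  ] yaw -1.612949580863856 [np.float64(0.07964940105544854), np.float64(0.3276611274853663), np.float64(0.07982521368544014), np.float64(0.32569862086480794)]
-0.12 [ 0.6392 -0.13    0.02  ]
-0.04 [ 0.6414 -0.05    0.02  ]
0.04 [0.6437 0.0299 0.02  ]
0.12 [0.6459 0.1099 0.02  ]
[0.4546 0.1201 0.08  ] [np.float64(9.00044586966016), np.float64(5.564998565905185)] [np.float64(0.030460156458926566), np.float64(0.05283082824502709), np.float64(0.033741764774743305), np.float64(0.05531604815642916)]
[ 0.4534 -0.0361  0.074 ] [np.float64(0.7706696256550344), np.float64(0.21283600174767425)] [np.float64(0.050825500219528245), np.float64(0.04676923231920175), np.float64(0.05128770916952804), np.float64(0.04615937649535015)]
hex [0.452  0.0438 0.082 ] round [ 0.4563 -0.1144  0.084 ]
```

Emit:
apply_moves(moves=[8.5, 28.4, 53.8, 0, 0, 0, 75, 8.5, 28.4, 53.8, 0, 0, 0, 75, 8.5, 28.4, 53.8, 0, 0, 0, 75, 8.5, 28.4, 53.8, 0, 0, 0, 75, 8.5, 28.4, 53.8, 0, 0, 0, 75, 8.5, 28.4, 53.8, 0, 0, 0, 75, 8.5, 28.4, 53.8, 0, 0, 0, 75, 8.5, 28.4, 53.8, 0, 0, 0, 75, 8.5, 28.4, 53.8, 0, 0, 0, 75, 8.5, 28.4, 53.8, 0, 0, 0, 75], grip_force=30)

```text
t: 0.93
tcp_pos: [0.3662, -0.2825, 0.2313]
orientation: [[0.058, 0.998, -0.0], [0.998, -0.058, -0.0], [-0.0, -0.0, -1.0]]
force: [0.6, 0.0, 0.3]
gripper_width: 0.0853
finger_force: 0.0
```

Emit:
apply_moves(moves=[8.5, 8.9, 28.8, 0, 0, 0, 2.5, 8.5, 8.9, 28.8, 0, 0, 0, 2.5, 8.5, 8.9, 28.8, 0, 0, 0, 2.5, 8.5, 8.9, 28.8, 0, 0, 0, 2.5, 8.5, 8.9, 28.8, 0, 0, 0, 2.5, 8.5, 8.9, 28.8, 0, 0, 0, 2.5, 8.5, 8.9, 28.8, 0, 0, 0, 2.5, 8.5, 8.9, 28.8, 0, 0, 0, 2.5, 8.5, 8.9, 28.8, 0, 0, 0, 2.5, 8.5, 8.9, 28.8, 0, 0, 0, 2.5])

```text
t: 1.77
tcp_pos: [0.4547, 0.004, 0.231]
orientation: [[0.019, 1.0, -0.001], [1.0, -0.019, 0.0], [0.0, -0.001, -1.0]]
force: [-0.6, -0.6, -0.2]
gripper_width: 0.0849
finger_force: 0.0
```

```bash
python3 - <<'E'
from h import *
s=arm.get_state();f=cams.grab_frame('wrist')
T=np.eye(4);T[:3,:3]=s['orientation'];T[:3,3]=s['tcp_pos'];C=T@np.array(f['tool_from_camera'])
f['position']=C[:3,3];f['rotation']=C[:3,:3];pickle.dump(f,open('W.pkl','wb'))
print(s['tcp_pos'],s['orientation'][:,1],C)
cv2.imwrite('pics/w1.png',cv2.resize(f['frame'][:,:,::-1],(800,600),interpolation=3))
E
```

```text
[0.45471252 0.00396059 0.23100773] [ 9.99822078e-01 -1.88467222e-02 -7.82926296e-04] [[ 9.99811307e-01 -1.85713678e-02 -5.69695461e-03  4.56419701e-01]
 [-1.94227258e-02 -9.50733236e-01 -3.09401149e-01  8.41732439e-02]
 [ 3.29718427e-04  3.09453417e-01 -9.50914546e-01  3.73390332e-01]
 [ 0.00000000e+00  0.00000000e+00  0.00000000e+00  1.00000000e+00]]
```

View pics/w1.png

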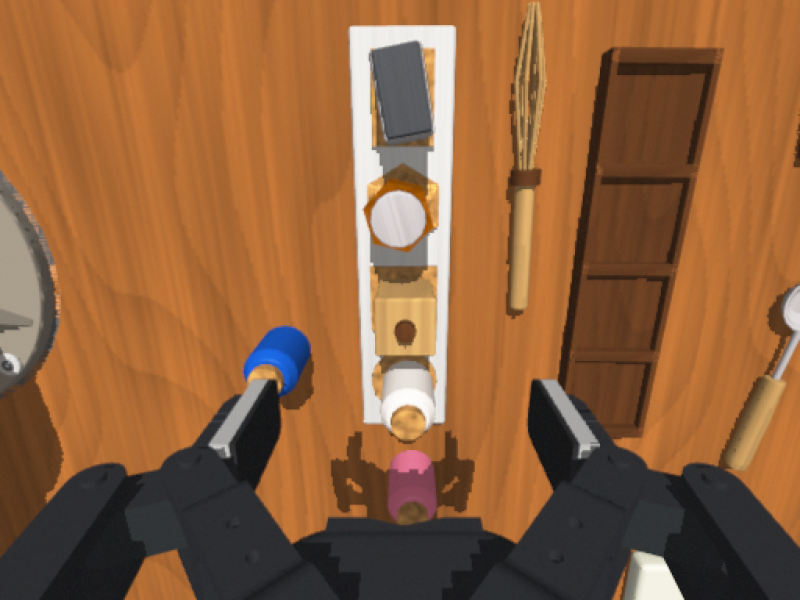

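```bash
python3 - <<'E'
from h import *
w=pickle.load(open('W.pkl','rb'))['frame'][:,:,::-1]
cv2.imwrite('pics/w2.png',cv2.resize(w[20:230,215:305],None,fx=2.85*1,fy=2.85,interpolation=cv2.INTER_CUBIC) if 0 else np.hstack([cv2.resize(w[100:165,220:290],(560,520),interpolation=cv2.INTER_CUBIC)]))
E
```

```text
(no output)
```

View pics/w2.png

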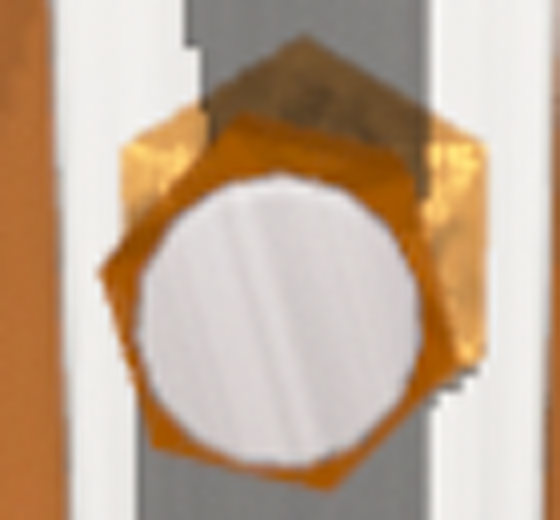

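The hex pot is turned: its shoulder corners in the crop are at (235,115), (410,165), (460,365), (330,488), (152,445) and (102,272). I'll work out its yaw from these.

```bash
python3 - <<'E'
from h import *
np.set_printoptions(precision=4,suppress=True)
f=pickle.load(open('W.pkl','rb'))
H=np.array([px2w(f,220+u/8-.5,100+v/8-.5,.07) for u,v in((235,115),(410,165),(460,365),(330,488),(152,445),(102,272))])
o=H.mean(0);a=np.degrees(np.arctan2(H[:,1]-o[1],H[:,0]-o[0]));print('hex',o,np.linalg.norm(H-o,axis=1),(a-30)%60)
g=lambda L,z:np.array([px2w(f,u*.64-.5,v*.64-.5,z) for u,v in L])
for Q in(g([(371,52),(417,41),(433,127),(386,138)],.08),g([(377,282),(435,282),(437,352),(376,352)],.074)):
    print(Q.mean(0),[np.degrees(np.arctan2(-(Q[i]-Q[3-i])[0],(Q[i]-Q[3-i])[1])) for i in(0,1)],[np.linalg.norm(Q[i]-Q[i-1]) for i in range(4)])
print('round',g([(407,423)],.084))
E
```

```text
hex [0.4519 0.0452 0.07  ] [0.0263 0.0257 0.0254 0.0252 0.0256 0.0247] [12.1303 17.1219 12.1658 14.1396 14.5032 16.743 ]
[0.4558 0.1234 0.08  ] [np.float64(8.690877202784637), np.float64(11.304673294853231)] [np.float64(0.0491474283191079), np.float64(0.02816071671014344), np.float64(0.04888831424259385), np.float64(0.03040099094513066)]
[ 0.4558 -0.028   0.074 ] [np.float64(-3.017186905091752), np.float64(1.7150555221619372)] [np.float64(0.05498249510807513), np.float64(0.04157176611532819), np.float64(0.055022352567136106), np.float64(0.046113475636750445)]
round [[ 0.4548 -0.111   0.084 ]]
```

Emit:
apply_moves(moves=[8.5, -0.3, 4.1, -2, 0, 0, 15.5, 8.5, -0.3, 4.1, -4, 0, 0, 15.5, 8.5, -0.3, 4.1, -6, 0, 0, 15.5, 8.5, -0.3, 4.1, -9, 0, 0, 15.5, 8.5, -0.3, 4.1, -12, 0, 0, 15.5, 8.5, -0.3, 4.1, -15, 0, 0, 15.5, 8.5, -0.3, 4.1, -17.5, 0, 0, 15.5, 8.5, -0.3, 4.1, -19, 0, 0, 15.5, 8.5, -0.3, 4.1, -19.9, 0, 0, 15.5, 8.5, -0.3, 4.1, -19.9, 0, 0, 15.5])

```text
t: 2.65
tcp_pos: [0.4509, 0.0435, 0.0309]
orientation: [[-0.246, 0.969, -0.003], [0.969, 0.246, -0.001], [0.0, -0.003, -1.0]]
force: [-0.5, -0.0, -0.4]
gripper_width: 0.0851
finger_force: 0.0
```

Emit:
apply_moves(moves=[6, 0, 0, 0, 0, 0, 0, 5, 0, 0, 0, 0, 0, 0, 4, 0, 0, 0, 0, 0, 0, 3.5, 0, 0, 0, 0, 0, 0, 3, 0, 0, 0, 0, 0, 0, 3, 0, 0, 0, 0, 0, 0, 3, 0, 0, 0, 0, 0, 0, 3, 0, 0, 0, 0, 0, 0], grip_force=40)

```text
t: 3.32
tcp_pos: [0.4526, 0.0444, 0.0334]
orientation: [[-0.247, 0.969, 0.002], [0.969, 0.247, -0.001], [-0.001, 0.001, -1.0]]
force: [-3.6, -1.2, 10.7]
gripper_width: 0.0435
finger_force: 39.7
```

Emit:
apply_moves(moves=[3, 0, 0, 2, 0, 0, 0, 3, 0, 0, 5, 0, 0, 0, 3, 0, 0, 8, 0, 0, 0, 3, 2, -1, 10, 0, 0, -2, 3, 5, -2.5, 10, 0, 0, -6, 3, 8.5, -4.25, 10, 0, 0, -10, 3, 12, -6, 10, 0, 0, -14, 3, 15.5, -7.75, 10, 0, 0, -16, 3, 18, -9, 10, 0, 0, -16, 3, 19, -9.5, 10, 0, 0, -16])

```text
t: 4.15
tcp_pos: [0.6449, -0.0531, 0.1326]
orientation: [[0.032, 0.999, 0.002], [0.999, -0.032, -0.0], [-0.0, 0.002, -1.0]]
force: [-1.0, -0.6, -1.9]
gripper_width: 0.0433
finger_force: 42.3
```

Emit:
apply_moves(moves=[3, 0, 0, 0, 0, 0, 0, 3, 0, 0, -2, 0, 0, 0, 3, 0, 0, -4, 0, 0, 0, 3, 0, 0, -6, 0, 0, 0, 3, 0, 0, -7, 0, 0, 0, 3, 0, 0, -8, 0, 0, 0, 3, 0, 0, -8, 0, 0, 0])

```text
t: 4.73
tcp_pos: [0.6408, -0.0501, 0.0511]
orientation: [[0.029, 1.0, -0.002], [1.0, -0.029, 0.0], [0.0, -0.002, -1.0]]
force: [-0.5, 0.1, -2.1]
gripper_width: 0.044
finger_force: 42.3
```

```bash
python3 - <<'E'
from h import *
f=save('scene','s1.png');cv2.imwrite('pics/s1.png',cv2.resize(f['frame'][160:330,240:440,::-1],(800,600),interpolation=3)[:,:])
s=arm.get_state();print(s['t'],s['tcp_pos'],s['orientation'][:,1],s['force'])
E
```

```text
4.7833 [ 0.64145107 -0.05011834  0.05221392] [ 9.99584799e-01 -2.88004311e-02 -8.74042139e-04] [ 0.67185048  0.34232527 -1.91586063]
```

View pics/s1.png

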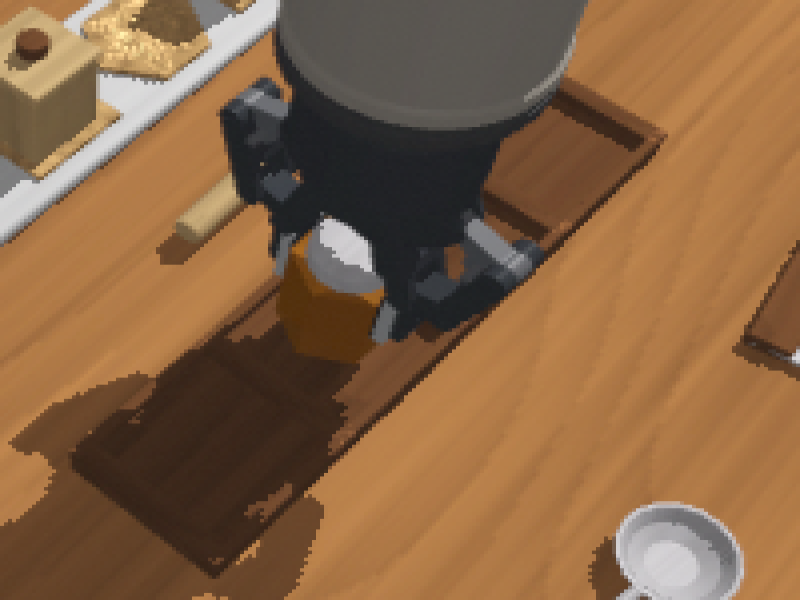

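Emit:
apply_moves(moves=[3, 0, 0, -0.8, 0, 0, 0, 3, 0, 0, -1.4, 0, 0, 0, 3, 0, 0, -1.8, 0, 0, 0, 3, 0, 0, -2.1, 0, 0, 0, 3, 0, 0, -2.1, 0, 0, 0])

```text
t: 5.2
tcp_pos: [0.6419, -0.0503, 0.0315]
orientation: [[0.029, 1.0, -0.0], [1.0, -0.029, -0.0], [-0.0, -0.0, -1.0]]
force: [0.6, 1.1, -2.3]
gripper_width: 0.0434
finger_force: 42.5
```

Emit:
apply_moves(moves=[3, 0, 0, -0.1, 0, 0, 0, 3, 0, 0, -0.2, 0, 0, 0, 3, 0, 0, -0.2, 0, 0, 0])

```text
t: 5.45
tcp_pos: [0.6421, -0.0503, 0.0314]
orientation: [[0.029, 1.0, 0.0], [1.0, -0.029, -0.001], [-0.001, 0.0, -1.0]]
force: [-14.1, -0.7, 33.5]
gripper_width: 0.0436
finger_force: 46.3
```

Emit:
apply_moves(moves=[3, 0, 0, 0.2, 0, 0, 0, 4.8, 0, 0, 0.2, 0, 0, 0, 5.2, 0, 0, 0.2, 0, 0, 0, 6.5, 0, 0, 0.2, 0, 0, 0, 8.5, 0, 0, 0.2, 0, 0, 0, 8.5, 0, 0, 0.2, 0, 0, 0, 8.5, 0, 0, 3, 0, 0, 0, 8.5, 0, 0, 7, 0, 0, 0, 8.5, 0, 0, 11, 0, 0, 0, 8.5, 0, 0, 11, 0, 0, 0])

```text
t: 6.28
tcp_pos: [0.6454, -0.0499, 0.1468]
orientation: [[0.029, 1.0, 0.009], [1.0, -0.029, -0.0], [-0.0, 0.009, -1.0]]
force: [1.1, -0.2, 0.4]
gripper_width: 0.0845
finger_force: 0.0
```

Emit:
apply_moves(moves=[8.5, -4, 0.3, 0, 0, 0, 1.7, 8.5, -8, 0.6, 0, 0, 0, 1.7, 8.5, -12, 0.9, 0, 0, 0, 1.7, 8.5, -16, 1.2, 0, 0, 0, 1.7, 8.5, -18.7, 1.5, 0, 0, 0, 1.7, 8.5, -18.7, 1.5, -2, 0, 0, 1.7, 8.5, -18.7, 1.5, -5, 0, 0, 1.7, 8.5, -18.7, 1.5, -8, 0, 0, 1.7, 8.5, -18.7, 1.5, -10, 0, 0, 1.7, 8.5, -18.7, 1.5, -10.7, 0, 0, 1.7])

```text
t: 7.12
tcp_pos: [0.4535, -0.0352, 0.0299]
orientation: [[-0.001, 1.0, -0.003], [1.0, 0.001, 0.001], [0.001, -0.003, -1.0]]
force: [-0.6, -0.2, -1.3]
gripper_width: 0.0851
finger_force: 0.0
```

Emit:
apply_moves(moves=[8.5, 0, 0, 0, 0, 0, 0, 6, 0, 0, 0, 0, 0, 0, 5, 0, 0, 0, 0, 0, 0, 4, 0, 0, 0, 0, 0, 0, 3.5, 0, 0, 0, 0, 0, 0, 3, 0, 0, 0, 0, 0, 0, 3, 0, 0, 0, 0, 0, 0, 3, 0, 0, 0, 0, 0, 0, 3, 0, 0, 0, 0, 0, 0])

```text
t: 7.87
tcp_pos: [0.4557, -0.0355, 0.0335]
orientation: [[-0.0, 1.0, 0.002], [1.0, 0.0, -0.001], [-0.001, 0.002, -1.0]]
force: [-2.5, 0.3, 10.2]
gripper_width: 0.0456
finger_force: 39.0
```

Emit:
apply_moves(moves=[5, 0, 0, 0, 0, 0, 0, 7, 0, 0, 0, 0, 0, 0, 7, 0, 0, -0.8, 0, 0, 0, 7, 0, 0, -0.8, 0, 0, 0, 5, 0, 0, -0.8, 0, 0, 0, 4, 0, 0, -0.8, 0, 0, 0, 3, 0, 0, -0.8, 0, 0, 0, 3, 0, 0, -0.8, 0, 0, 0, 3, 0, 0, -0.8, 0, 0, 0, 3, 0, 0, -0.8, 0, 0, 0])

```text
t: 8.7
tcp_pos: [0.4549, -0.0354, 0.0243]
orientation: [[-0.0, 1.0, -0.0], [1.0, 0.0, 0.0], [0.0, -0.0, -1.0]]
force: [0.7, -0.5, -1.7]
gripper_width: 0.0437
finger_force: 28.7
```

Emit:
apply_moves(moves=[3, 0, 0, 2, 0, 0, 0, 3, 0, 0, 5, 0, 0, 0, 3, 0, 0, 8, 0, 0, 0, 3, 2, 0.7, 10, 0, 0, 0, 3, 5.5, 1.9, 10, 0, 0, -1.6, 3, 9, 3.1, 10, 0, 0, -1.6, 3, 12.5, 4.3, 10, 0, 0, -1.6, 3, 16, 5.5, 10, 0, 0, -1.6, 3, 18, 6.2, 10, 0, 0, -1.6, 3, 18.9, 6.5, 10, 0, 0, -1.6])

```text
t: 9.53
tcp_pos: [0.6462, 0.0313, 0.1238]
orientation: [[0.026, 1.0, 0.0], [1.0, -0.026, 0.001], [0.001, 0.0, -1.0]]
force: [-2.0, -0.2, -1.6]
gripper_width: 0.0439
finger_force: 29.0
```

Emit:
apply_moves(moves=[3, 0, 0, 0, 0, 0, 0, 3, 0, 0, -2, 0, 0, 0, 3, 0, 0, -5, 0, 0, 0, 3, 0, 0, -7.5, 0, 0, 0, 3, 0, 0, -9, 0, 0, 0, 3, 0, 0, -9.6, 0, 0, 0, 3, 0, 0, -9.9, 0, 0, 0, 3, 0, 0, -10.2, 0, 0, 0, 3, 0, 0, -10.2, 0, 0, 0, 3, 0, 0, -10.2, 0, 0, 0])

```text
t: 10.37
tcp_pos: [0.6445, 0.0297, 0.0234]
orientation: [[0.027, 1.0, 0.001], [1.0, -0.027, 0.0], [0.0, 0.001, -1.0]]
force: [-0.5, -0.1, -0.0]
gripper_width: 0.0436
finger_force: 29.1
```

Emit:
apply_moves(moves=[3, 0, 0, -0.1, 0, 0, 0, 4.8, 0, 0, -0.1, 0, 0, 0, 5.2, 0, 0, 0, 0, 0, 0, 6.5, 0, 0, 0.2, 0, 0, 0, 8.5, 0, 0, 0.4, 0, 0, 0, 8.5, 0, 0, 0.4, 0, 0, 0, 8.5, 0, 0, 3, 0, 0, 0, 8.5, 0, 0, 7, 0, 0, 0, 8.5, 0, 0, 11, 0, 0, 0, 8.5, 0, 0, 11, 0, 0, 0])

```text
t: 11.2
tcp_pos: [0.6474, 0.0306, 0.14]
orientation: [[0.027, 1.0, 0.009], [1.0, -0.027, 0.001], [0.001, 0.009, -1.0]]
force: [1.8, 0.6, 0.8]
gripper_width: 0.0849
finger_force: 0.0
```

Emit:
apply_moves(moves=[8.5, -3.6, 1.8, 1, 0, 0, 5, 8.5, -7.2, 3.6, 1, 0, 0, 10.5, 8.5, -10.8, 5.4, 1, 0, 0, 10.5, 8.5, -14.4, 7.2, 1, 0, 0, 10.5, 8.5, -18, 9, 1, 0, 0, 10.5, 8.5, -18.8, 9.3, 0, 0, 0, 10.5, 8.5, -18.8, 9.3, -3, 0, 0, 10.5, 8.5, -18.8, 9.3, -6, 0, 0, 10.5, 8.5, -18.8, 9.3, -9, 0, 0, 10.5, 8.5, -18.8, 9.3, -10.6, 0, 0, 10.5])

```text
t: 12.03
tcp_pos: [0.4548, 0.1223, 0.0239]
orientation: [[-0.156, 0.988, -0.002], [0.988, 0.156, -0.0], [0.0, -0.002, -1.0]]
force: [-0.5, 0.2, 0.5]
gripper_width: 0.0855
finger_force: 0.0
```

Emit:
apply_moves(moves=[8.5, 0, 0, 0, 0, 0, 0, 6, 0, 0, 0, 0, 0, 0, 4.5, 0, 0, 0, 0, 0, 0, 3.5, 0, 0, 0, 0, 0, 0, 2.5, 0, 0, 0, 0, 0, 0, 2, 0, 0, 0, 0, 0, 0, 2, 0, 0, 0, 0, 0, 0, 2, 0, 0, 0, 0, 0, 0, 2, 0, 0, 0, 0, 0, 0, 2, 0, 0, 0, 0, 0, 0])

```text
t: 12.87
tcp_pos: [0.4566, 0.1226, 0.0274]
orientation: [[-0.155, 0.988, 0.002], [0.988, 0.155, -0.0], [-0.0, 0.002, -1.0]]
force: [-1.8, -0.7, 11.5]
gripper_width: 0.0338
finger_force: 39.8
```

Emit:
apply_moves(moves=[2, 0, 0, 2, 0, 0, 0, 2, 0, 0, 5, 0, 0, 0, 2, 0, 0, 8, 0, 0, 0, 2, 1.5, -2, 10, 0, 0, -2, 2, 4, -5.5, 10, 0, 0, -5, 2, 6.5, -9, 10, 0, 0, -8, 2, 9, -12.4, 10, 0, 0, -10.5, 2, 11.5, -15.8, 10, 0, 0, -10.5, 2, 14, -19.2, 10, 0, 0, -10.5, 2, 16.5, -22.7, 10, 0, 0, -10.5])

```text
t: 13.7
tcp_pos: [0.6185, -0.102, 0.127]
orientation: [[0.028, 1.0, 0.001], [1.0, -0.028, -0.0], [-0.0, 0.001, -1.0]]
force: [1.0, 0.4, -1.2]
gripper_width: 0.0338
finger_force: 41.0
```

Emit:
apply_moves(moves=[2, 1.9, -2.6, 0, 0, 0, 0, 2, 1.9, -2.6, 0, 0, 0, 0, 2, 1.9, -2.6, 0, 0, 0, 0, 2, 1.9, -2.6, -2, 0, 0, 0, 2, 1.9, -2.6, -4, 0, 0, 0, 2, 1.9, -2.6, -6, 0, 0, 0, 2, 1.9, -2.6, -7, 0, 0, 0, 2, 1.9, -2.6, -7, 0, 0, 0])

```text
t: 14.37
tcp_pos: [0.635, -0.1247, 0.0546]
orientation: [[0.026, 1.0, -0.003], [1.0, -0.026, 0.001], [0.001, -0.003, -1.0]]
force: [-0.8, 0.6, -1.2]
gripper_width: 0.0339
finger_force: 41.0
```

```bash
python3 - <<'E'
from h import *
s=arm.get_state();print(s['t'],s['tcp_pos'],s['orientation'][:,1],s['force'])
f=save('scene','s2.png');cv2.imwrite('pics/s2.png',cv2.resize(f['frame'][160:330,240:440,::-1],(800,600),interpolation=3))
E
```

```text
14.3667 [ 0.63504229 -0.1247132   0.05458611] [ 0.99965105 -0.0262216  -0.00319543] [-0.83141962  0.5809231  -1.20630351]
```

View pics/s2.png

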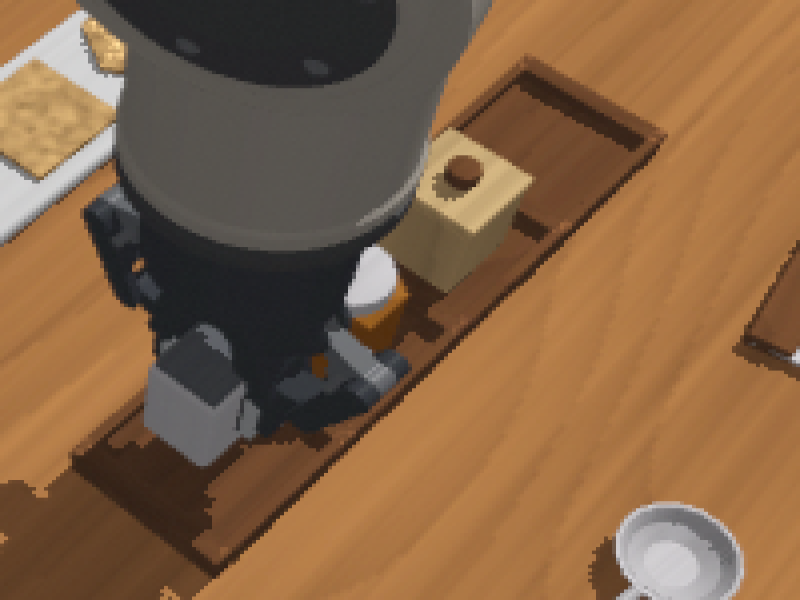

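Square and hex stand upright in their bays at (460,200) and (375,290), and the tin hangs over the end bay at (195,400). The tool is about 6 mm short in y and 4 mm short in x, so I'll correct that while lowering.

Emit:
apply_moves(moves=[2, 0.4, -0.6, 0, 0, 0, 0, 2, 0.4, -0.6, -1, 0, 0, 0, 2, 0.4, -0.6, -2, 0, 0, 0, 2, 0.4, -0.6, -2.5, 0, 0, 0, 2, 0.4, -0.6, -2.8, 0, 0, 0, 2, 0.4, -0.6, -2.9, 0, 0, 0, 2, 0.4, -0.6, -2.9, 0, 0, 0])

```text
t: 15.0
tcp_pos: [0.6405, -0.1316, 0.027]
orientation: [[0.027, 1.0, -0.001], [1.0, -0.027, 0.0], [0.0, -0.001, -1.0]]
force: [-0.1, 0.2, -2.8]
gripper_width: 0.0335
finger_force: 41.0
```

Emit:
apply_moves(moves=[2, 0, 0, -0.1, 0, 0, 0, 2, 0, 0, -0.2, 0, 0, 0, 2, 0, 0, -0.2, 0, 0, 0])

```text
t: 15.25
tcp_pos: [0.6408, -0.1317, 0.0255]
orientation: [[0.027, 1.0, 0.0], [1.0, -0.027, -0.0], [-0.0, 0.0, -1.0]]
force: [-0.1, -0.1, -1.3]
gripper_width: 0.0338
finger_force: 40.9
```

Emit:
apply_moves(moves=[2, 0, 0, -0.1, 0, 0, 0, 2, 0, 0, -0.1, 0, 0, 0, 3.8, 0, 0, -0.1, 0, 0, 0, 4.3, 0, 0, 0, 0, 0, 0, 6, 0, 0, 0.2, 0, 0, 0, 8.5, 0, 0, 0.4, 0, 0, 0, 8.5, 0, 0, 0.4, 0, 0, 0, 8.5, 0, 0, 4, 0, 0, 0, 8.5, 0, 0, 8, 0, 0, 0, 8.5, 0, 0, 11, 0, 0, 0])

```text
t: 16.08
tcp_pos: [0.6409, -0.1315, 0.1377]
orientation: [[0.027, 1.0, 0.001], [1.0, -0.027, 0.0], [0.0, 0.001, -1.0]]
force: [0.9, -0.3, 0.8]
gripper_width: 0.085
finger_force: 0.0
```

Emit:
apply_moves(moves=[8.5, -3.7, 0.3, 1, 0, 0, 0, 8.5, -7.4, 0.6, 1, 0, 0, 0, 8.5, -11.1, 0.9, 1, 0, 0, 0, 8.5, -14.8, 1.3, 1, 0, 0, 0, 8.5, -18.6, 1.8, 1, 0, 0, 0, 8.5, -18.6, 1.8, 0, 0, 0, 0, 8.5, -18.6, 1.8, -3, 0, 0, 0, 8.5, -18.6, 1.8, -6, 0, 0, 0, 8.5, -18.6, 1.8, -9, 0, 0, 0, 8.5, -18.6, 1.8, -10.8, 0, 0, 0])

```text
t: 16.92
tcp_pos: [0.4537, -0.1136, 0.0251]
orientation: [[0.027, 1.0, -0.001], [1.0, -0.027, 0.001], [0.001, -0.001, -1.0]]
force: [0.3, -0.9, -0.0]
gripper_width: 0.0851
finger_force: 0.0
```

Emit:
apply_moves(moves=[8.5, 0, 0, 0, 0, 0, 0, 6.5, 0, 0, 0, 0, 0, 0, 5, 0, 0, 0, 0, 0, 0, 4.5, 0, 0, 0, 0, 0, 0, 4, 0, 0, 0, 0, 0, 0, 3, 0, 0, 0, 0, 0, 0, 3, 0, 0, 0, 0, 0, 0, 3, 0, 0, 0, 0, 0, 0, 3, 0, 0, 0, 0, 0, 0, 3, 0, 0, 0, 0, 0, 0])

```text
t: 17.75
tcp_pos: [0.4555, -0.114, 0.0288]
orientation: [[0.028, 1.0, 0.002], [1.0, -0.028, -0.001], [-0.001, 0.002, -1.0]]
force: [-1.2, 1.4, 9.8]
gripper_width: 0.0447
finger_force: 39.5
```

```bash
python3 - <<'E'
from h import *
f=cams.grab_frame('wrist');g=cams.grab_frame('scene')
a=cv2.resize(f['frame'][:,:,::-1],(512,384));b=cv2.resize(g['frame'][120:300,130:330,::-1],(427,384),interpolation=3)
cv2.imwrite('pics/w3.png',np.hstack([a[:,112:],b[:, :400]]))
E
```

```text
(no output)
```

View pics/w3.png

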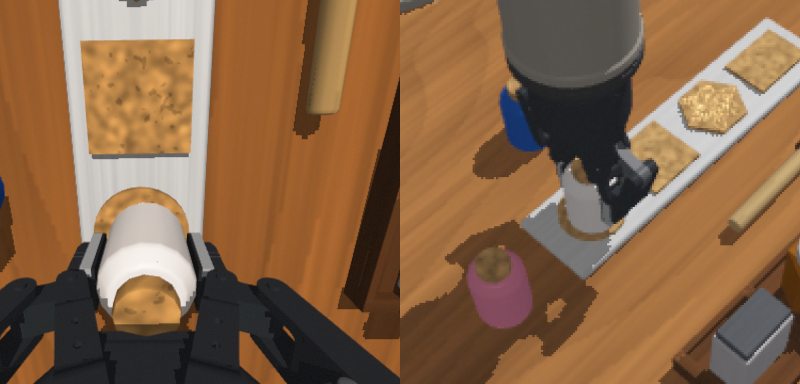

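The white pot is held centred between the pads at (148,265), and its coaster is left clear. Moving on to the far-left bay.

Emit:
apply_moves(moves=[3, 0, 0, 2, 0, 0, 0, 3, 0, 0, 5, 0, 0, 0, 3, 0, 0, 8, 0, 0, 0, 3, 1, 1, 10.5, 0, 0, 0, 3, 3.3, 3.8, 11, 0, 0, 0, 3, 5.6, 6.5, 11, 0, 0, 0, 3, 7.9, 9.2, 11, 0, 0, 0, 3, 10.2, 11.9, 11, 0, 0, 0, 3, 12.5, 14.6, 11, 0, 0, 0, 3, 14.8, 17.3, 11, 0, 0, 0])

```text
t: 18.68
tcp_pos: [0.6038, 0.0604, 0.1385]
orientation: [[0.028, 1.0, 0.001], [1.0, -0.028, -0.0], [-0.0, 0.001, -1.0]]
force: [0.4, -0.2, -0.9]
gripper_width: 0.0448
finger_force: 42.1
```

Emit:
apply_moves(moves=[3, 2.3, 2.7, 0, 0, 0, 0, 3, 4.3, 5, 0, 0, 0, 0, 3, 4.3, 5, 0, 0, 0, 0, 3, 4.3, 5, -2, 0, 0, 0, 3, 4.3, 5, -4, 0, 0, 0, 3, 4.3, 5, -6, 0, 0, 0, 3, 4.3, 5, -8, 0, 0, 0, 3, 4.3, 5, -8, 0, 0, 0])

```text
t: 19.35
tcp_pos: [0.6438, 0.1083, 0.0547]
orientation: [[0.028, 1.0, -0.004], [1.0, -0.028, -0.001], [-0.001, -0.004, -1.0]]
force: [-1.4, -0.8, -1.9]
gripper_width: 0.0445
finger_force: 41.9
```

Emit:
apply_moves(moves=[3, 0.2, 0.2, 0, 0, 0, 0, 3, 0.2, 0.2, -1, 0, 0, 0, 3, 0.2, 0.2, -2, 0, 0, 0, 3, 0.2, 0.2, -2.4, 0, 0, 0, 3, 0.2, 0.2, -2.7, 0, 0, 0, 3, 0.2, 0.2, -2.8, 0, 0, 0, 3, 0.2, 0.2, -2.8, 0, 0, 0])

```text
t: 19.93
tcp_pos: [0.6476, 0.1112, 0.0292]
orientation: [[0.027, 1.0, -0.0], [1.0, -0.027, 0.0], [0.0, -0.0, -1.0]]
force: [-0.2, -0.0, -1.7]
gripper_width: 0.0453
finger_force: 42.0
```

Emit:
apply_moves(moves=[3, 0, 0, -0.1, 0, 0, 0, 3, 0, 0, -0.1, 0, 0, 0])

```text
t: 20.1
tcp_pos: [0.6478, 0.1113, 0.0285]
orientation: [[0.027, 1.0, 0.0], [1.0, -0.027, 0.0], [0.0, 0.0, -1.0]]
force: [-0.9, -0.1, -1.1]
gripper_width: 0.045
finger_force: 42.0
```

Emit:
apply_moves(moves=[3, 0, 0, -0.1, 0, 0, 0, 3, 0, 0, -0.2, 0, 0, 0, 3, 0, 0, -0.2, 0, 0, 0])

```text
t: 20.35
tcp_pos: [0.6478, 0.1113, 0.0269]
orientation: [[0.027, 1.0, 0.0], [1.0, -0.027, -0.0], [-0.0, 0.0, -1.0]]
force: [-2.9, -1.5, 7.2]
gripper_width: 0.0449
finger_force: 42.9
```

Contact with the floor. Now I'll release, raise and look.

Emit:
apply_moves(moves=[3, 0, 0, 0, 0, 0, 0, 4.9, 0, 0, 0, 0, 0, 0, 5.4, 0, 0, 0, 0, 0, 0, 7, 0, 0, 0.2, 0, 0, 0, 8.5, 0, 0, 0.4, 0, 0, 0, 8.5, 0, 0, 0.4, 0, 0, 0, 8.5, 0, 0, 4, 0, 0, 0, 8.5, 0, 0, 8, 0, 0, 0, 8.5, 0, 0, 12, 0, 0, 0, 8.5, 0, 0, 14, 0, 0, 0])

```text
t: 21.18
tcp_pos: [0.649, 0.112, 0.1712]
orientation: [[0.027, 1.0, 0.004], [1.0, -0.027, 0.001], [0.001, 0.004, -1.0]]
force: [0.6, 0.5, 0.5]
gripper_width: 0.0846
finger_force: 0.0
```

Emit:
apply_moves(moves=[8.5, -2, 4, 3, 0, 0, 0, 8.5, -4, 8, 3, 0, 0, 0, 8.5, -6, 12, 3, 0, 0, 0, 8.5, -8, 16, 3, 0, 0, 0, 8.5, -10, 20, 3, 0, 0, 0, 8.5, -10, 24, 3, 0, 0, 0, 8.5, -10, 24, 3, 0, 0, 0])

```text
t: 21.77
tcp_pos: [0.5448, 0.3567, 0.1971]
orientation: [[0.023, 1.0, 0.0], [1.0, -0.023, 0.002], [0.002, 0.0, -1.0]]
force: [0.0, 0.5, 0.3]
gripper_width: 0.0849
finger_force: 0.0
```

```bash
python3 - <<'E'
from h import *
f=save('top','t9.png');g=save('scene','s9.png')
a=cv2.resize(f['frame'][70:145,140:360,::-1],(800,273),interpolation=3);b=cv2.resize(g['frame'][140:320,220:480,::-1],(467,323),interpolation=3)
b=np.hstack([b,np.zeros((323,333,3),np.uint8)]);cv2.imwrite('pics/end.png',np.vstack([cv2.convertScaleAbs(a,alpha=1.5),b]))
E
```

```text
(no output)
```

View pics/end.png

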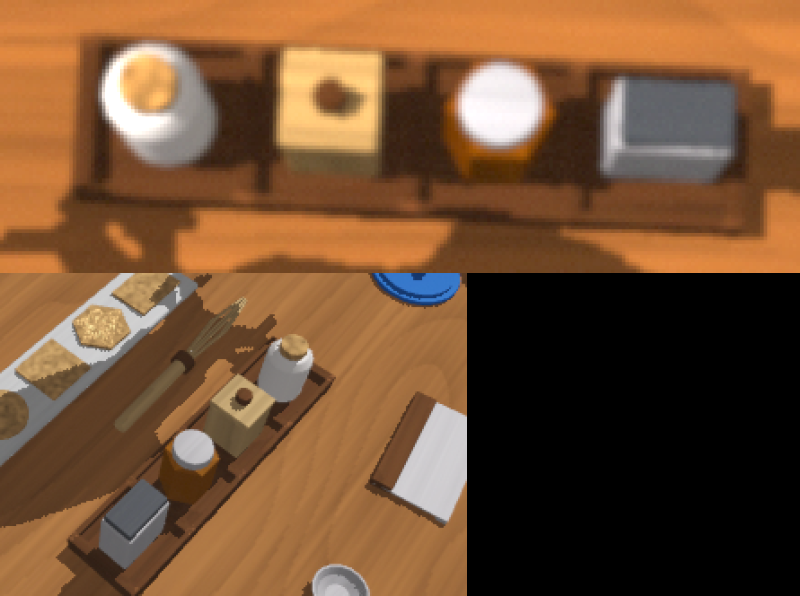

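All four pots stand upright in their bays. The lids are at (150,83), (333,95), (500,104) and (675,108) in the top crop. I'll do a numeric check, then hand in if every offset is small.

```bash
python3 - <<'E'
from h import *
ok=True
for (u,v),z,c in(((150,83),.082,(.6459,.1099)),((333,95),.082,(.6437,.0299)),((500,104),.08,(.6414,-.05)),((675,109),.078,(.6392,-.13))):
    p=px2w(f,140+u/800*220-.5,70+v/273*75-.5,z)[:2]-c;print(p);ok&=abs(p).max()<.009
s=arm.get_state();print(s['t'],s['force'],ok)
if ok: print(arm.sign_off())
E
```

```text
[ 0.00182768 -0.00095262]
[ 0.00055539 -0.00383843]
[0.00112192 0.00027391]
[0.00351044 0.00035979]
21.8667 [-0.69640247 -0.50023012 -0.23166686] True
the job is handed in; nothing more can be done
None
```

The four pots are in the stand in reverse order, upright and within about 4 mm of their bay centres, and I handed the job in at 21.9 s; the sign-off gave no verdict.

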